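# Hang the clothes-peg caddy on its drop-latch peg

### The arm

A 6-joint arm with a two-finger parallel gripper is mounted at the origin on a cart in front of the work surface, level with it; the furniture and walls round the work are solid. World frame = base frame: x ahead of the robot, y to its left, z up, the work surface at z = 0. Lengths are in mm, angles in rad, forces in N, time in s.
With the tool pointing down it reaches from about 350 to 925 mm from the base axis. Payload 6.4 kg.
Tool frame: the origin (TCP) lies between the finger pads, 19 mm behind the fingertips; this is the grasp point; z points along the fingers, y is the line along which they close (so a half turn about z gives the same grasp; the last joint's range is limited). The gripper opens to 85 mm and grips with 20 to 120 N. Pads are 22 mm wide; open, the fingers measure 114 mm over their backs; the gripper's body (76 mm by 85 mm) begins 54 mm behind the grasp point. The pads swing forward as they close: fully open they stand 13 mm farther back than shut.
Start: joints at [-1.505, 0.245, 1.558, -0, 1.339, -0.174], TCP at [154.385, -631.411, 249.99] pointing down, gripper open.
Joint ranges: [-3.13, 3.13], [-1.02, 2.26], [0.13, 2.54], [-0.95, 4.09], [0.21, 2.88], [-2.74, 2.74]. Speed limits (rad/s): [2.57, 2.57, 3.14, 3.14, 3.14, 3.14].

### API

Orientations are given as a 3x3 rotation matrix whose columns are the frame's x, y, z axes.
In Python, from workcell import movep, move_l, goto_joints, gripper_to, dwell, solve_ik, snapshot, PlanningError, job_done, read_time, read_joint_positions, read_joint_vel, read_joint_torque, read_tcp_pos, read_ee_rot, read_ft_force, read_ft_torque, read_finger_gap, read_gripper_force gives the robot as it stands. Calls block until the motion is done:
- movep(position, orientation): joint-space move of the TCP to a pose.
- move_l(position, frame=None, speed=150, max_force=None): straight line of the TCP; frame=None keeps the orientation; speed is the mean speed in mm/s. With max_force (N) it stops when the force on the tool has changed by that much, and returns True; else False.
- goto_joints(angles): joint-space move.
- gripper_to(opening): finger opening in mm; the grip force is fixed at half the most; returns when the fingers have stopped.
- dwell(seconds).
- solve_ik(position, orientation): joint angles nearest the present ones, or None.
- snapshot(name): name is "side" or "top" or "wrist"; returns a dict with "pixels" (480x640x3 uint8, red, green, blue), "intrinsics" (3x3 intrinsics, pixels), "origin" and "attitude" of the camera in the world; the wrist camera has in their place "mount" (4x4, takes a point from camera to tool coordinates, whose origin is the TCP and whose axes are the flange's). Camera axes: x right, y down, z forward; pixel columns grow to the right and rows downward; lengths in mm; the calibration is good to about 2 mm. A picture is of the moment at which its call begins: read the wrist's pose just before it. There is no depth.
A pose or a line that the arm cannot do raises PlanningError and nothing moves.
- job_done(): hands the job in; it is judged then, once.
Readings, each from a call of its own:
- read_time(): time.
- read_joint_positions(): joint angles.
- read_joint_vel(): joint speeds.
- read_joint_torque(): joint torques, N m.
- read_tcp_pos(): TCP position.
- read_ee_rot(): TCP orientation.
- read_ft_force(): force on the tool from outside, world axes, zero at the start.
- read_ft_torque(): the same for the moment, N m.
- read_finger_gap(): finger opening in mm.
- read_gripper_force(): force on a finger pad.
Only numpy, scipy, OpenCV 4.12 (cv2) and the standard library are available. Lean on these libraries where they do the work, as an engineer would, in place of code of your own. Each camera call takes 0.05 s, during which the arm holds its last target. There are 200 camera calls.

### The job

Hang the clothes-peg caddy by the eye in its back plate on the drop-latch peg of the counter stand: come up under the keeper bar and lift it with the top edge of the back plate, slide the eye onto the peg and press the plate home on the collar with about 8 N, so that the bar drops shut in front of it; then prove the latch by pulling the caddy back against the bar with about 8 N, and let go so that it hangs there. The latch head was clamped by hand, so feel for its height and reach; never use more than 12 N on it, keep the caddy upright and leave the other things alone.

Things in the scene. Friction and masses are not known exactly. Their poses are not given: they have to be found in the camera images.
- caddy: clothes-peg caddy: sheet-aluminium box full of clothes pegs, 46 deep (x) x 64 wide (y), about 0.25 kg (varies). Origin: centre of its underside, z up, x from the low front (x -23, 62 high) to the tall back plate (x 18 to 23, flat back, rounded top edge at z 117.5). Side walls rise to z 130, 12.5 above the plate. Between them (56 apart), in front of the plate, all is empty above z 82
- eye (a point): centre of the round eye, 12.5 wide, in the caddy's back plate, halfway through its thickness: (20.5, 0, 106) in the caddy's frame, 11.5 below the plate's top edge. Axes as the caddy's
- grip (a point): where to grip the caddy from above: TCP here, fingers closing along y on its flat side walls (outer faces 32 to either side; 64 apart): (9, 0, 125) in the caddy's frame, 19 above the eye and 11.5 in front of it. Gripped much lower, the gripper's body would strike the latch head. Axes as the caddy's
- stand: dark steel stand screwed to the counter: base 130 x 120 x 8, slotted upright 225 high (x 34 to 50). Origin: centre of the base's underside, z up. A stud with two nuts in the slot carries the latch head: plate 40 wide, collar, peg (pointing to -x, over the base), keeper; it ends 30 above the peg's axis, and in front of the plate 24 to either side. The caddy hangs with its axes parallel to these
- peg (a point): NOMINAL root of the peg: on its axis, in the collar's front face; (0, 0, 200) in the stand's frame, axes as the stand's. The real head is clamped up to 6 higher or lower and up to 5 nearer or farther (x), rigid, exact in y. Pin 9 thick, reaching 16 to -x (last 2.5 tapered). With the plate's back on the collar (and on two bumpers 80 below) the eye is 2.5 in front of the root; it hangs some 1.8 low
- bar (a point): NOMINAL centre of the keeper bar's round tip (9 across) when shut, at (-21.5, -14, 2) from the nominal peg root; the real one is off with the peg. The bar, 50 g, x -17.5 to -25.5 from the root, slopes to it across the peg's nose from a pivot bolt along x, 14 to +y of the peg's axis, 22 above it (hub down to 16.8), 34.4 from the tip. The home plate has 12.5 of play behind it
- keeper_hinge (a joint): angle of the keeper bar: 0 shut on its stop, its tip then 20 below the pivot; grows as the tip is lifted (under 2 N at the tip), 1.2 at most; 0.44 while the plate's top edge carries it with the eye level with the peg. It swings only up, across the peg, never in or out. Once the plate has slid in behind it, it falls to 0 by its weight
- calculator: bystander: black desk calculator lying on the counter to the right, 166 x 100 x 34
- keys: bystander: keys on a ring with a red fob, lying flat on the left, 84 x 118 x 8
- wallet: bystander: folded black wallet lying flat farther back, 94 x 112 x 13
- marker: bystander: marker pen lying on the counter, 135 long
- peg_0: bystander: white clothes peg lying between the caddy and the stand, 15 x 72 x 12
- peg_1: bystander: wooden clothes peg lying on the counter, 15 x 72 x 12, the nearer of two
- peg_3: bystander: wooden clothes peg lying on the counter, 15 x 72 x 12, the farther of two
- token_0: bystander: round plastic laundry token lying flat, 38 across, 8 thick, the farther of the two yellow ones
- token_1: bystander: round plastic laundry token lying flat, 38 across, 8 thick, the nearer of the two yellow ones

How it is judged (in metres and radians):
On the way, in this order (a step that is already met when the one before it is completed fails the run):
1. the keeper bar is lifted by the caddy (value of joint keeper_hinge above 0.25 rad and contact force between caddy and stand above 0.05 N), for 0.1 s.
2. the eye is on the peg, the plate is pressed home on the collar with at least 5 N and the keeper has dropped shut in front of it (x of eye in the frame of peg between -0.0085 and 0.0045 m and y of eye in the frame of peg between -0.004 and 0.004 m and z of eye in the frame of peg between -0.011 and 0.01 m and contact force between caddy and stand above 5 N and value of joint keeper_hinge below 0.08 rad), for 0.15 s.
3. the caddy is pulled back against the shut keeper, with at least 5 N (contact force between caddy and stand above 5 N and x of eye in the frame of peg between -0.0215 and -0.0095 m and value of joint keeper_hinge below 0.08 rad), for 0.2 s.
At the end, for the whole second after the job is handed in: The caddy hangs still and upright (within 0.25 rad) from the peg through its eye, squared to the stand within 0.2 rad, its back plate between the collar and the keeper bar, and the keeper is shut (below 0.08 rad) (x of eye in the frame of peg between -0.0215 and 0.0045 m and y of eye in the frame of peg between -0.004 and 0.004 m and z of eye in the frame of peg between -0.011 and 0.008 m and value of joint keeper_hinge below 0.08 rad and angle between caddy's own z axis and vertical below 0.25 rad and angle between the x axis of caddy and the x axis of stand, either way round below 0.2 rad and linear speed of caddy below 0.02 m/s and angular speed of caddy below 0.2 rad/s); the robot touches nothing.
It fails at once if the caddy presses on the stand, peg or keeper with more than 12 N (contact force between caddy and stand above 12 N).
It fails at once if the gripper or arm presses on the stand or its keeper with more than 12 N (contact force between any of the arm, the fingers and stand above 12 N).
It fails at once if the caddy tips by more than 0.4 rad (angle between caddy's own z axis and vertical above 0.4 rad).
It fails at once if a bystander is moved by more than 30 mm (distance of any of calculator, keys, wallet, marker, peg_0, peg_1, peg_3, token_0, token_1 from where it was at the start of the episode above 0.03 m).
It also fails if it takes over 66 s, if anything falls off the work surface, if the arm or the gripper's body presses on something with over 40 N, if the wrist force passes 120 N, or if a joint passes its speed limit or range.

## Working session

There is one attempt and no reset: what is moved stays moved. The work goes in short steps, each a Python script; the robot and the scene stay as the last script left them, time stands still between calls to the robot, and variables do not carry over. Pictures are saved under pics/ and viewed, at most 10 in all, crops included, and the job is handed in when it is done.

```bash
mkdir -p pics; ls; python3 - <<'E'
from workcell import *
import cv2,numpy as np
for n in("side","top"):
    s=snapshot(n); cv2.imwrite(f"pics/{n}0.png",s["pixels"][:,:,::-1]); print(n,s["intrinsics"],s["origin"],s["attitude"])
    np.savez(f"{n}0.npz",**s)
print(read_time(),read_ft_force())
E
```

```text
pics
side [[433.37497994   0.         324.25548927]
 [  0.         433.37497994 243.57394106]
 [  0.           0.           1.        ]] [ 650.87222015 -650.00203048  735.23342591] [[ 0.9994812  -0.00114363 -0.03218741]
 [ 0.02335033 -0.66259349  0.74861514]
 [-0.0221833  -0.74897834 -0.66222303]]
top [[496.89455612   0.         322.06810224]
 [  0.         496.89455612 247.33229144]
 [  0.           0.           1.        ]] [ 530.02401206    9.21145864 1211.57391282] [[-0.01485113 -0.99446506  0.10401296]
 [-0.99987735  0.01528764  0.00340077]
 [-0.00497206 -0.1039497  -0.99457013]]
0.1 [-0.62758906  0.24732427 -0.36485338]
```

View pics/side0.png

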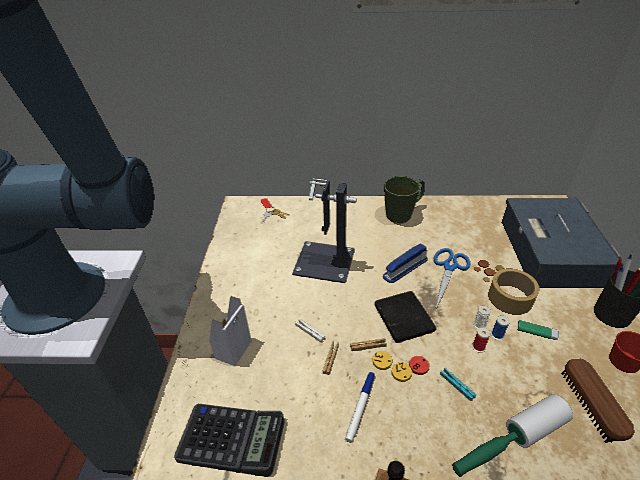

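View pics/top0.png

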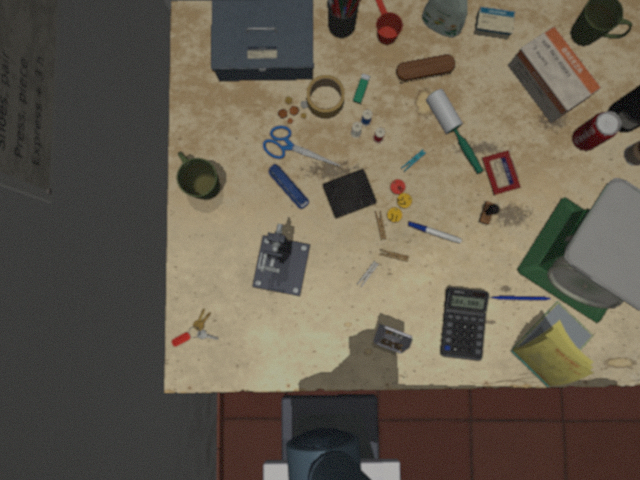

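Side: caddy near (230,340), stand base corners around (293,275)-(354,248). Top: caddy near (393,334), stand base x 253–310, y 232–297. I'll enlarge both in one mosaic.

```bash
cat > h.py <<'E'
import numpy as np,cv2
def cast(s,uv,z):
    d=s["attitude"]@np.linalg.inv(s["intrinsics"])@np.array([uv[0],uv[1],1.])
    o=np.asarray(s["origin"]); return o+d*(z-o[2])/d[2]
def tri(pairs):
    A=np.zeros((3,3));b=np.zeros(3)
    for s,uv in pairs:
        d=s["attitude"]@np.linalg.inv(s["intrinsics"])@np.array([uv[0],uv[1],1.]);d/=np.linalg.norm(d)
        P=np.eye(3)-np.outer(d,d);A+=P;b+=P@np.asarray(s["origin"])
    return np.linalg.solve(A,b)
E
python3 - <<'E'
import cv2,numpy as np
t=cv2.imread("pics/top0.png");s=cv2.imread("pics/side0.png")
def c(i,x,y,w,h):
    r=cv2.resize(i[y:y+h,x:x+w],(400,300),interpolation=cv2.INTER_CUBIC);return np.clip(r.astype(float)*1.5,0,255).astype(np.uint8)
m=np.vstack([np.hstack([c(t,240,222,100,75+5-5),c(t,360,305,80,60)]),np.hstack([c(s,270,170,120,90+30-30),c(s,190,290,100,75)])])
cv2.imwrite("pics/m1.png",m)
E
```

```text
(no output)
```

View pics/m1.png

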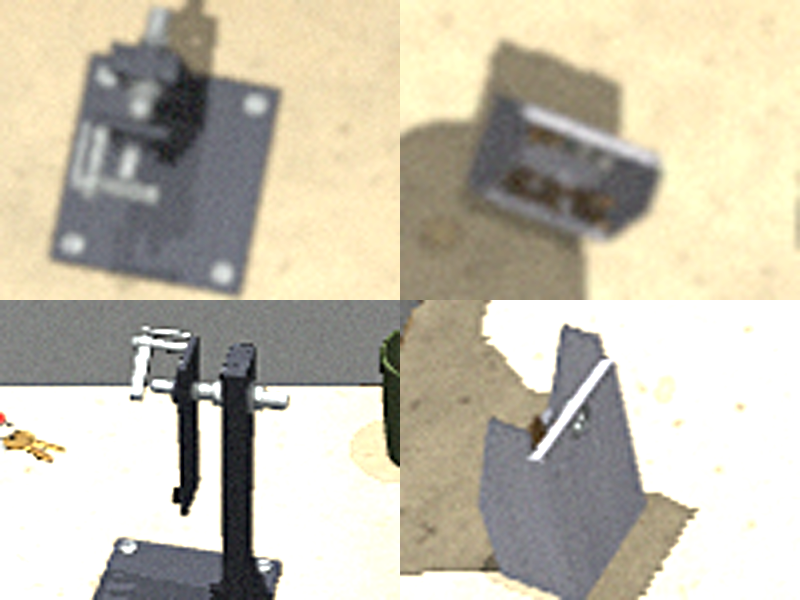

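The mosaic shows the stand base corners at top view (93,55),(280,90),(243,293),(52,260)/4+(240,222). The caddy is turned roughly 25°, but which side is its back is ambiguous. I'll cast the points and look with the wrist camera.

```bash
python3 - <<'E'
import numpy as np
from h import *
t=dict(np.load("top0.npz"));s=dict(np.load("side0.npz"))
T=lambda p:(p[0]/4+240,p[1]/4+222); TC=lambda p:((p[0]-400)/5+360,p[1]/5+305)
S=lambda p:(p[0]*.3+270,(p[1]-300)*.3+170); SC=lambda p:((p[0]-400)/4+190,(p[1]-300)/4+290)
c=[cast(t,T(p),8)[:2] for p in((93,55),(280,90),(243,293),(52,260))]
print("stand",np.round(c,1),np.mean(c,0))
for a,b in((2,1),(3,0)):
    d=c[b]-c[a];print("x-dir",np.degrees(np.arctan2(d[1],d[0])),np.linalg.norm(d))
for a,b in((1,0),(2,3)):
    d=c[b]-c[a];print("y-dir-90",np.degrees(np.arctan2(d[1],d[0]))-90,np.linalg.norm(d))
print("caddy bottoms side",[np.round(cast(s,SC(p),0)[:2],1) for p in((500,570),(580,600),(640,495))])
print("caddy tops",[np.round(cast(t,TC(p),120)[:2],1) for p in((525,105),(655,160),(600,235),(475,190))])
for a,b in (((525,105),(565,325)),((655,160),(610,362)),((600,235),(535,455)),((475,190),(490,420))):
    print("tri",np.round(tri([(t,TC(a)),(s,SC(b))]),1))
# peg tip & keeper: top (145,195) tip, side(155,385)
print("bar tip?",tri([(t,T((152,195))),(s,S((138,397)))]), "peg tip?",tri([(t,T((128,178))),(s,S((155,385)))]))
E
```

```text
stand [[686.5 156.6]
 [663.3  42.6]
 [540.5  66.5]
 [562.1 181.7]] [613.10448205 111.83382852]
x-dir -10.982055638400821 125.06806964952501
x-dir -11.402061807380921 126.97863431309142
y-dir-90 -11.538731630117113 116.28840287568806
y-dir-90 -10.60208969781003 117.2162991118189
caddy bottoms side [array([ 405.8, -160.3]), array([ 448.9, -177. ]), array([ 468.9, -114.7])]
caddy tops [array([ 470.3, -121.1]), array([ 446. , -176.8]), array([ 414.4, -152. ]), array([434.3, -98.5])]
tri [ 463.1 -121.1  140. ]
tri [ 467.1 -165.5  162.3]
tri [ 423.2 -154.2   82.4]
tri [ 415.3 -109.    57.2]
bar tip? [591.68333676 103.96009601 194.58709666] peg tip? [601.35102309 116.25115983 195.06918882]
```

```bash
cat >> h.py <<'E'
def R(deg,flip=1):
    a=np.radians(deg);c,s=np.cos(a)*flip,np.sin(a)*flip
    return np.array([[c,s,0],[s,-c,0],[0,0,-1.]])
def xf(deg):
    a=np.radians(deg);return np.array([np.cos(a),np.sin(a),0]),np.array([-np.sin(a),np.cos(a),0])
def wsnap(name):
    from workcell import snapshot,read_tcp_pos,read_ee_rot
    p,Ro=np.array(read_tcp_pos()),np.array(read_ee_rot());s=snapshot("wrist");M=s["mount"]
    s["attitude"]=Ro@M[:3,:3];s["origin"]=p+Ro@M[:3,3]
    cv2.imwrite(f"pics/{name}.png",s["pixels"][:,:,::-1]);np.savez(name+".npz",**s);return s
E
python3 - <<'E'
from workcell import *
from h import *
print(read_ee_rot())
for f in(1,-1):
    print(f,solve_ik([446,-141,270],R(-19.5,f)),solve_ik([590,115,230],R(-11,f)))
f=1 if abs(solve_ik([446,-141,270],R(-19.5,1))[5])<abs(solve_ik([446,-141,270],R(-19.5,-1))[5]) else -1
movep([446,-141,290],R(-19.5,f));s=wsnap("w1");print(f,s["mount"],s["origin"],s["intrinsics"],read_time())
E
```

```text
[[ 9.71396190e-01  2.37464580e-01 -1.25444550e-04]
 [ 2.37464418e-01 -9.71394582e-01  1.79356664e-03]
 [ 3.04052392e-04 -1.77205241e-03 -9.99998384e-01]]
1 [-5.49311517e-01 -2.16739433e-01  1.98770985e+00 -4.44089210e-16
  1.37062223e+00  1.36182401e+00] [ 4.06619646e-03  1.50748932e-01  1.70426428e+00 -4.44089210e-16
  1.28657944e+00  1.76684874e+00]
-1 [-5.49311517e-01 -2.16739433e-01  1.98770985e+00 -4.44089210e-16
  1.37062223e+00 -1.77976864e+00] [ 4.06619646e-03  1.50748932e-01  1.70426428e+00 -4.44089210e-16
  1.28657944e+00 -1.37474391e+00]
1 [[-2.34759747e-04 -9.55802713e-01 -2.94008707e-01  7.58947524e+01]
 [ 9.99999927e-01 -3.13483611e-04  2.20635493e-04 -7.78899511e-02]
 [-3.03050914e-04 -2.94008633e-01  9.55802716e-01 -1.24938655e+02]
 [ 0.00000000e+00  0.00000000e+00  0.00000000e+00  1.00000000e+00]] [ 517.55084192 -166.84502391  414.9594905 ] [[425.41701054   0.         322.96532824]
 [  0.         425.41701054 235.0538315 ]
 [  0.           0.           1.        ]] 2.2083
```

View pics/w1.png

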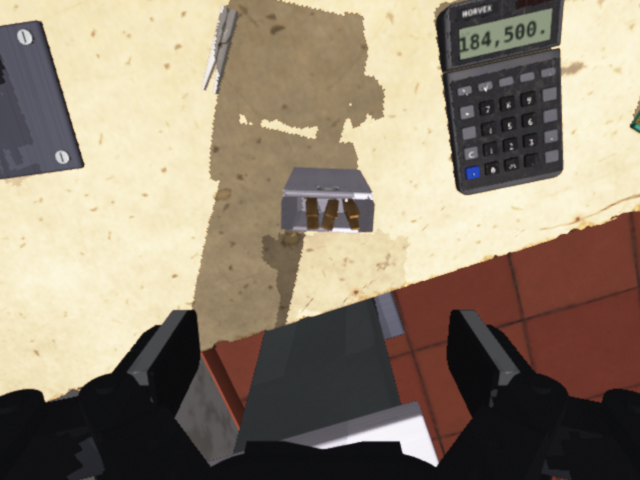

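The wrist picture shows the caddy at (283–375, 167–233), with its back plate on the upper side and the eye near (328,188). I'll zoom in.

```bash
python3 -c "
import cv2
i=cv2.imread('pics/w1.png')[155:245,270:390];cv2.imwrite('pics/w1z.png',cv2.resize(i,(800,600),interpolation=cv2.INTER_CUBIC))"
```

```text
(no output)
```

View pics/w1z.png

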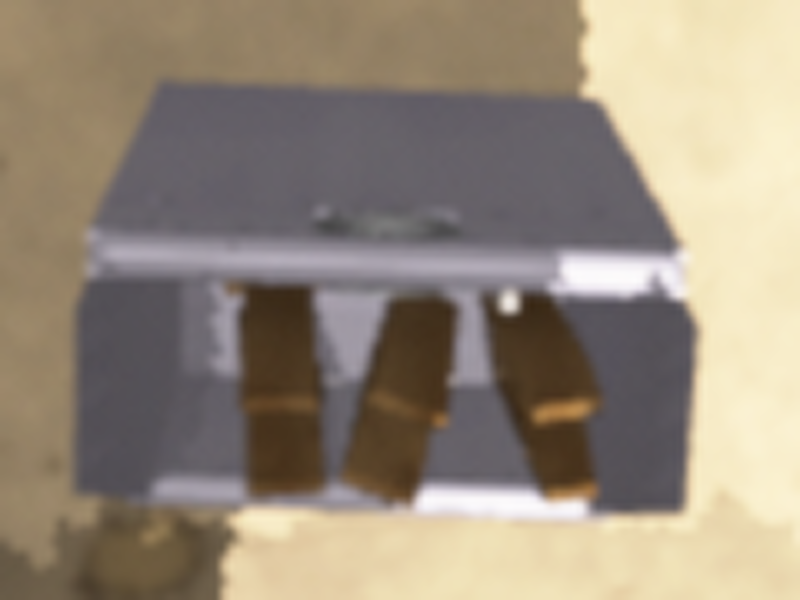

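The zoom gives the back face bottom corners at (160,82),(600,98) and the top corners at (92,235),(680,250), with the eye at (388,218).

```bash
python3 - <<'E'
from h import *
s=dict(np.load("w1.npz"));t=dict(np.load("side0.npz"))
q=lambda p:((p[0]+.5)/6.667+270-.5,(p[1]+.5)/6.667+155-.5)
for n,a,b,z in(("bot",(160,82),(600,98),0),("top",(92,235),(680,250),116),("wall",(77,285),(695,320),130)):
    A,B=cast(s,q(a),z),cast(s,q(b),z);d=A-B;print(n,((A+B)/2).round(1),np.linalg.norm(d),np.degrees(np.arctan2(d[1],d[0]))-90)
print("eye",cast(s,q((388,218)),106).round(1))
# height check: right back corner top in both views; bottom corner in both
print(tri([(s,q((690,262))),(t,(242.5,305.5))]), tri([(s,q((600,98))),(t,(250,339))]))
E
```

```text
bot [ 460.3 -150.5    0. ] 64.28850119161129 -21.63680656632185
top [ 460.8 -150.3  116. ] 62.867438369474776 -21.041727529945405
wall [ 457.5 -149.   130. ] 63.47157059395289 -22.86740803492512
eye [ 461.4 -150.8  106. ]
[ 476.46228392 -176.41461221  179.53382006] [ 475.98988502 -176.14311791   83.90325031]
```

```bash
python3 - <<'E'
from workcell import *
from h import *
s=dict(np.load("w1.npz"));t=dict(np.load("side0.npz"))
q=lambda p:((p[0]+.5)/6.667+270-.5,(p[1]+.5)/6.667+155-.5);SC=lambda p:((p[0]-400)/4+190,(p[1]-300)/4+290)
for a,b in(((680,250),(535,455)),((92,235),(610,362)),((600,98),(580,600))): print(tri([(s,q(a)),(t,SC(b))]).round(1))
x,y=xf(-11.1);o=np.array([613,112,0])
ims=[]
for n,k in(("w2",35),("w3",-35)):
    movep(o-15*x+k*y+[0,0,310],R(-11.1));dwell(.2);ims.append(wsnap(n)["pixels"][:,:,::-1])
print(read_time())
m=np.hstack([i[0:480,120:520] for i in ims]);cv2.imwrite("pics/m2.png",m)
E
```

```text
[ 449.  -179.6  118. ]
[ 471.  -120.2  111.3]
[ 449.7 -180.1    4.9]
4.35
```

View pics/m2.png

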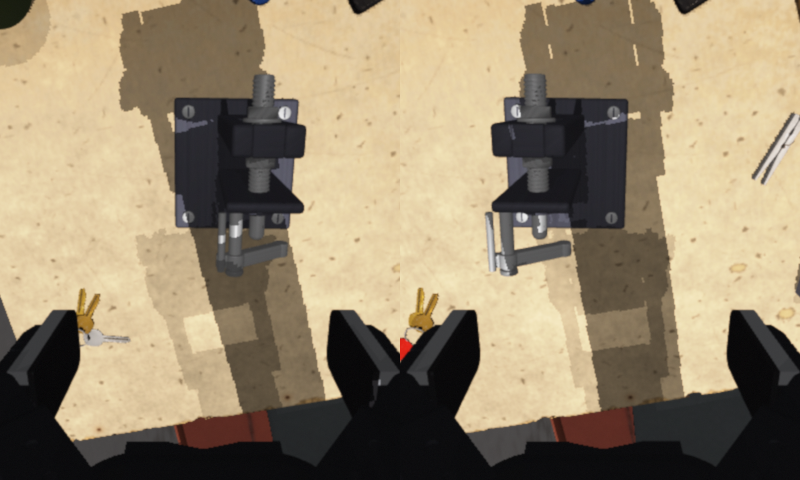

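The pair shows the stand square to the tool (yaw −11.1° is good), with the peg tip near (257,237) and (540,236). I'll zoom in on the head in both.

```bash
python3 - <<'E'
import cv2,numpy as np
g=lambda n,x:cv2.resize(cv2.convertScaleAbs(cv2.imread(f"pics/{n}.png")[165:285,x:x+100],alpha=1.8,beta=15),(400,480),interpolation=cv2.INTER_CUBIC)
cv2.imwrite("pics/m3.png",np.hstack([g("w2",325),g("w3",200)]))
E
```

```text
(no output)
```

View pics/m3.png

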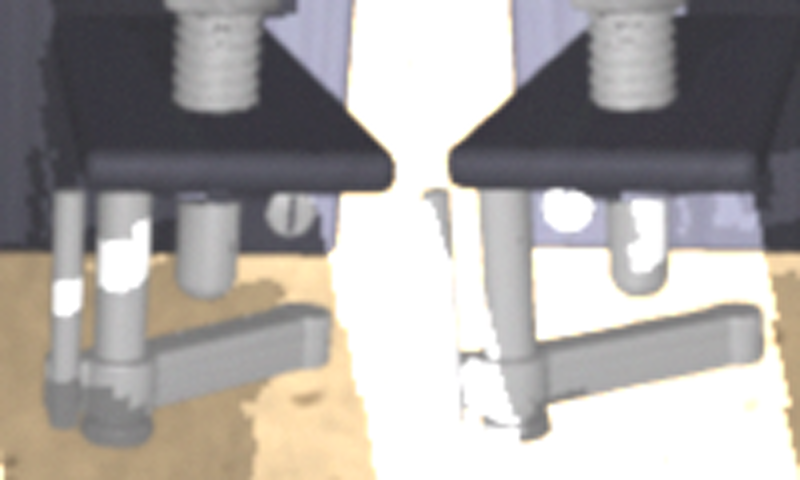

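Peg tip: left (208,293), right (639,293). Bar tip end: left about (328,335), right about (760,335). Plate front corners: left (90,188)/(392,185), right (452,185)/(757,188).

```bash
python3 - <<'E'
from h import *
a=dict(np.load("w2.npz"));b=dict(np.load("w3.npz"))
L=lambda p:(325+(p[0]+.5)/4-.5,165+(p[1]+.5)/4-.5);Rr=lambda p:(200+(p[0]-399.5)/4-.5,165+(p[1]+.5)/4-.5)
x,y=xf(-11.1);o=np.array([613,112,0])
for n,p,q in(("pegtip",(208,295),(639,295)),("pegmid",(208,230),(639,230)),("stud",(217,105),(633,105)),("plateL",(90,188),(452,188)),("plateR",(392,186),(757,186)),("hub",(117,440),(518,436)),("rod",(124,250),(508,250)),("bartip",(329,312),(757,312))):
    P=tri([(a,L(p)),(b,Rr(q))]);d=P-o;print(n,P.round(1),"stand",round(d@x,1),round(d@y,1),round(d[2],1))
# base corners in left and right frames
for s,c in((a,[(175+120,98),(298+120,100),(290+120,228),(175+120,226)]),(b,[(505-280,100),(628-280,98),(627-280,228),(512-280,228)])):
    C=[cast(s,p,8) for p in c];print([((k-o)@x,(k-o)@y) for k in C],)
E
```

```text
pegtip [600.2 117.1 199.5] stand -13.5 2.5 199.5
pegmid [609.1 115.3 196.8] stand -4.5 2.5 196.8
stud [627.5 111.4 199.2] stand 14.4 2.2 199.2
plateL [626.  131.3 225.8] stand 9.0 21.4 225.8
plateR [618.5  93.6 224.7] stand 9.0 -17.0 224.7
hub [589.  133.9 219.2] stand -27.8 16.8 219.2
rod [615.1 128.3 219.2] stand -1.1 16.4 219.2
bartip [595.  100.5 201.7] stand -15.4 -14.7 201.7
[(np.float64(66.90320929857906), np.float64(60.205720582531086)), (np.float64(64.84464409901561), np.float64(-57.47675026348517)), (np.float64(-62.67199618918303), np.float64(-57.22834684196884)), (np.float64(-60.245411411336946), np.float64(62.91760407545803))]
[(np.float64(64.59164250522457), np.float64(59.37744695381235)), (np.float64(66.50560058229142), np.float64(-58.25971754441412)), (np.float64(-62.78261838876352), np.float64(-59.553380300365056)), (np.float64(-62.873647971393254), np.float64(60.59334561578453))]
```

Peg axis lies about +2.4 in y and the root at about (615.7, 113.9, 198), yaw ≈ −11.3°. Next I grasp the caddy.

```bash
python3 - <<'E'
from workcell import *
from h import *
f=lambda:np.mean([np.array(read_ft_force()) if dwell(.02) is None else 0 for _ in range(10)],0).round(2)
g=np.array([447.6,-145.3,0]);r=R(-21.5)
movep(g+[0,0,270],r);print(f())
print(move_l(g+[0,0,125],speed=120,max_force=8))
print(read_tcp_pos(),f());gripper_to(50);print(read_finger_gap(),read_gripper_force(),f(),read_tcp_pos())
move_l(g+[0,0,300],speed=150);dwell(.2);print(f(),read_finger_gap(),read_time())
x,y=xf(-11.3);root=np.array([615.7,113.9,198])
movep(root-80*x+[0,0,19-28],R(-11.3)) if False else None
movep(root-110*x+[0,0,105],R(-11.3));dwell(.2);print(f(),read_tcp_pos(),read_joint_positions(),read_time())
wsnap("w4")
E
```

```text
0.0
False
[ 448.15980659 -145.62646027  125.81493345] 0.0
62.47781795145425 67.49162289459491 0.0 [ 448.29284244 -145.63506803  125.71550807]
0.0 62.97311005337051 9.275
0.0 [507.94102742 134.85032659 303.05299822] [ 4.36007544e-02 -9.18695008e-02  1.81722894e+00 -7.48889179e-05
  1.41614524e+00  1.81273807e+00] 10.75
```

View pics/w4.png

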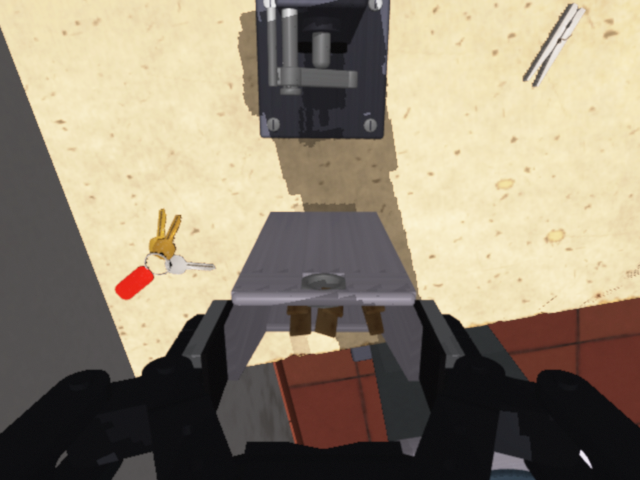

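The picture shows the caddy held symmetrically, its plate top edge from (234,295) to (414,300), eye near (323,283), and peg near (321,50). I'll compare eye and peg numerically in this frame.

```bash
python3 - <<'E'
from h import *
i=cv2.GaussianBlur(cv2.imread("pics/w4.png",0),(3,3),0).astype(int)
print("peg rows");[print(r,i[r,300:345].tolist()) for r in(45,55,62)]
print("peg col",i[40:80,321].tolist())
print("eye row",[ (r,i[r,298:350].tolist()) for r in(279,283)])
for c in(250,280,370,400): print("col",c,i[280:312,c].tolist())
print("wall bottom corner rows"); print([i[215,265:280].tolist(),i[215,372:390].tolist()])
E
```

```text
peg rows
45 [10, 10, 10, 11, 11, 11, 10, 10, 10, 11, 14, 27, 53, 77, 90, 97, 102, 109, 116, 124, 130, 131, 127, 119, 111, 104, 98, 94, 88, 73, 46, 21, 11, 10, 11, 11, 11, 11, 11, 11, 10, 10, 10, 10, 11]
55 [49, 50, 50, 48, 41, 35, 32, 32, 32, 32, 34, 43, 61, 81, 92, 99, 103, 109, 115, 122, 127, 128, 124, 117, 109, 103, 97, 92, 83, 70, 54, 43, 38, 34, 33, 32, 32, 32, 32, 33, 33, 33, 35, 41, 48]
62 [49, 50, 49, 44, 37, 33, 32, 31, 31, 31, 32, 40, 58, 78, 90, 96, 100, 105, 110, 116, 120, 120, 115, 109, 103, 98, 93, 87, 79, 64, 47, 36, 32, 32, 33, 32, 32, 32, 32, 32, 32, 32, 32, 34, 39]
peg col [132, 132, 132, 131, 131, 131, 131, 131, 130, 130, 130, 129, 129, 129, 128, 128, 128, 127, 127, 127, 127, 125, 120, 111, 102, 91, 80, 70, 69, 80, 92, 97, 96, 95, 95, 96, 97, 96, 96, 95]
eye row [(279, [93, 92, 90, 83, 74, 68, 67, 68, 69, 71, 75, 79, 82, 85, 88, 90, 93, 96, 97, 98, 98, 98, 98, 95, 93, 92, 94, 98, 102, 102, 102, 101, 100, 98, 97, 94, 92, 89, 87, 84, 80, 75, 71, 69, 68, 69, 74, 84, 91, 93, 93, 93]), (283, [92, 92, 89, 81, 72, 68, 66, 65, 64, 65, 69, 73, 74, 74, 73, 71, 71, 71, 71, 71
[... 210 characters left out ...]
139, 149, 158, 158, 151, 143, 136, 129, 117, 99, 84, 78, 77, 77, 78, 78]
col 280 [92, 92, 92, 92, 93, 94, 94, 95, 95, 95, 95, 99, 107, 117, 125, 131, 139, 151, 162, 163, 155, 144, 133, 116, 98, 87, 84, 83, 83, 84, 83, 84]
col 370 [93, 93, 92, 92, 92, 94, 94, 92, 89, 87, 87, 92, 103, 114, 123, 130, 138, 148, 160, 163, 156, 145, 133, 115, 93, 73, 54, 45, 44, 45, 48, 50]
col 400 [93, 92, 92, 92, 93, 92, 91, 89, 87, 85, 86, 91, 101, 113, 123, 130, 137, 146, 156, 159, 154, 146, 139, 133, 121, 103, 86, 78, 76, 76, 77, 77]
wall bottom corner rows
[[226, 225, 210, 172, 125, 96, 89, 89, 89, 89, 89, 88, 88, 88, 88], [92, 92, 91, 91, 94, 104, 118, 127, 130, 129, 128, 129, 130, 130, 130, 128, 126, 126]]
```

Eye centre u=323.0, peg axis u=320.9 over 18 px = 9 mm, so the peg is 1.0 mm to +y of the held eye and the yaw matches. Now I go under the bar, logging forces.

```bash
cat >> h.py <<'E'
X,Y=xf(-11.3);ROOT=np.array([508.14,135.87,0])+109.8*X+[0,0,198]
OFF=np.array([-10.7,0,19.7])   # TCP from eye, stand axes
def F(n=10):
    from workcell import dwell,read_ft_force
    v=[]
    for _ in range(n): dwell(.015);v.append(read_ft_force())
    v=np.mean(v,0);return np.array([v@X,v@Y,v[2]]).round(2)
def eye():
    from workcell import read_tcp_pos
    d=np.array(read_tcp_pos())-ROOT;return (np.array([d@X,d@Y,d[2]])-OFF).round(2)
def W(e): e=np.array(e,float)+OFF;return ROOT+e[0]*X+e[1]*Y+[0,0,e[2]]
def go(e,bias=np.zeros(3),**k):
    from workcell import move_l
    return move_l(W(np.array(e)+bias),**k)
E
python3 - <<'E'
from workcell import *
from h import *
dwell(.1);print(F(),eye())
go([-95,0,-28],speed=120);dwell(.2);b=np.array([-95,0,-28])-eye();print("bias",b,F())
print(go([-50,0,-28],b,speed=80,max_force=4));print(F(),eye())
print(go([-21.5,0,-28],b,speed=30,max_force=3));dwell(.2);print(F(),eye(),read_time())
np.save("b.npy",b+np.array([-21.5,0,-28])-b-0-eye() if False else b)
cv2.imwrite("pics/s5.png",cv2.resize(snapshot("side")["pixels"][150:290,240:400,::-1],(640,560),interpolation=cv2.INTER_CUBIC))
E
```

```text
[-0.1  -0.11 -3.15] [-99.31  -0.49  85.31]
bias [-0.43 -0.11 -0.84] [-0.12 -0.06 -3.25]
False
[ 0.19  0.09 -3.33] [-5.084e+01 -5.000e-02 -2.889e+01]
False
[ 0.06  0.11 -3.44] [-21.98  -0.09 -28.82] 14.8667
```

View pics/s5.png

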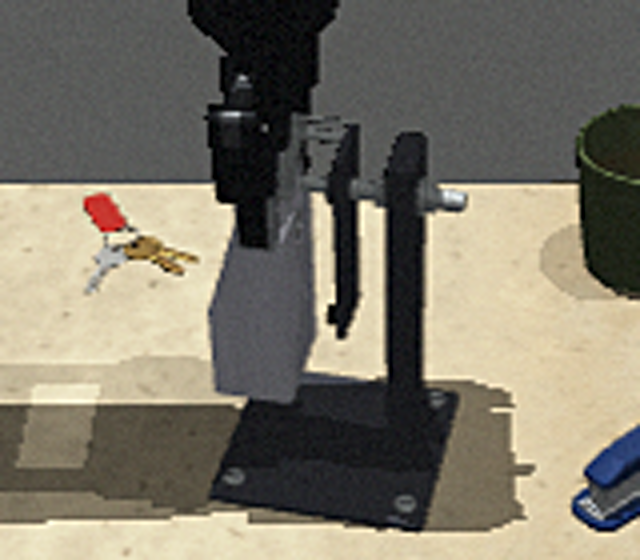

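The caddy is now in front of the peg, under the bar with nothing touching. I'll check the read noise, then lift in steps until the bar loads the plate.

```bash
python3 - <<'E'
from workcell import *
from h import *
E=np.array([eye() if dwell(.01) is None or True else 0 for _ in range(20)]);print("mean",E.mean(0),"sd",E.std(0))
b=np.load("b.npy")
print("cmd b",b)
for z in(-22,-20,-18,-17,-16,-15,-14,-13,-12,-11,-10,-9,-8):
    s=go([-21.5,0,z],speed=15,max_force=4);dwell(.1);f=F();print(z,eye()[2],f,s)
    if s: break
print(read_time())
E
```

```text
mean [-21.943   -0.103  -28.8215] sd [0.01268858 0.01053565 0.02174281]
cmd b [-0.43 -0.11 -0.84]
-22 -22.13 [-0.24  0.03 -3.27] False
-20 -20.06 [ 0.04 -0.11 -3.43] False
-18 -18.05 [ 0.11 -0.11 -3.6 ] False
-17 -17.05 [-0.02  0.03 -3.28] False
-16 -16.02 [-0.07  0.23 -3.09] False
-15 -15.01 [-0.3  -0.14 -3.5 ] False
-14 -13.97 [ 0.28 -0.05 -3.48] False
-13 -13.0 [ 0.43 -0.06 -3.34] False
-12 -12.01 [-0.06  0.16 -3.3 ] False
-11 -10.94 [-0.04  0.07 -3.62] False
-10 -9.98 [-0.27 -0.11 -3.7 ] False
-9 -8.96 [ 0.1   0.23 -3.35] False
-8 -8.0 [-0.29 -0.37 -3.38] False
22.225
```

The bar's weight is lost in the force noise. The peg's underside is stiff, so I'll feel for its height there: slide in low, then rise until the plate top touches the peg (eye = −16).

```bash
python3 - <<'E'
from workcell import *
from h import *
w=np.load("w4.npz");Ro=w["attitude"]@w["mount"][:3,:3].T;p=w["origin"]-Ro@w["mount"][:3,3]
d=p-ROOT;print("w4 tcp lateral",d@Y,"rot yaw",np.degrees(np.arctan2(Ro[1,0],Ro[0,0])),Ro[:,2])
go([-21.5,0,-28],speed=60);print(go([-9,0,-28],speed=20,max_force=3));dwell(.15);print(eye(),F())
for z in(-21,-8):
    s=go([-9,0,z],speed=20 if z==-21 else 7,max_force=2.5);print(z,s,eye(),F(6))
    if s:break
dwell(.1);print(eye(),F(6),np.array(read_ft_torque()),read_time())
E
```

```text
w4 tcp lateral -1.0388945989163685 rot yaw -11.363440801025613 [ 9.11202633e-05 -7.00901011e-05 -9.99999993e-01]
False
[ -9.12   0.03 -28.04] [ 0.05  0.05 -3.44]
-21 False [-8.910e+00  1.000e-02 -2.078e+01] [ 0.07 -0.24 -3.17]
-8 True [ -9.86  -0.2  -18.24] [ 0.16 -0.13 -3.44]
[-10.75  -0.38 -19.76] [ 0.07 -0.06 -3.44] [ 0.03067811  0.04074272 -0.00699508] 25.55
```

```bash
python3 - <<'E'
from workcell import *
from h import *
for z in np.arange(-19,-12,.6):
    go([-9,0,z],speed=8);dwell(.05);f=F(5);print(round(z,2),eye(),f)
    if f[2]<-5.4:break
print(read_time())
E
```

```text
-19.0 [-8.990e+00 -1.000e-02 -1.901e+01] [ 0.3  -0.17 -3.18]
-18.4 [ -9.02   0.   -18.39] [-0.04  0.77 -3.29]
-17.8 [ -9.01   0.   -17.8 ] [-0.09  0.04 -2.95]
-17.2 [ -9.07  -0.03 -17.31] [ 0.1   0.09 -3.42]
-16.6 [ -9.17  -0.04 -16.92] [ 0.2   0.05 -5.71]
27.55
```

Contact at eye z ≈ −17.2, so the peg is level when my eye reading is −1.2. Next: back off, rise under the bar, slide on.

```bash
python3 - <<'E'
from workcell import *
from h import *
z0=-1.2
go([-9,0,-28],speed=60);go([-22,0,-28],speed=40);dwell(.1)
s=go([-22,0,-8],speed=30,max_force=4);print(s,eye(),F(5))
if not s:
    s=go([-22,0,z0],speed=15,max_force=4);dwell(.3);print(s,eye(),F(8))
    cv2.imwrite("pics/s6.png",snapshot("side")["pixels"][:,:,::-1]);wsnap("w6")
    if not s:
        for x in(-20,-18,-16,-14,-12,-10,-8,-7):
            s=go([x,0,z0],speed=15,max_force=4);f=F(5);print(x,s,eye(),f)
            if s or abs(f[0])>2.5:break
print(read_time())
E
```

```text
False [-2.208e+01  2.000e-02 -8.100e+00] [-0.25  0.17 -3.59]
False [-2.204e+01  1.000e-02 -1.280e+00] [ 0.34  0.3  -3.33]
-20 False [-1.994e+01 -1.000e-02 -1.200e+00] [ 0.42  0.1  -3.32]
-18 False [-17.9   -0.03  -1.19] [-0.05  0.32 -3.48]
-16 False [-15.97   0.    -1.2 ] [ 0.03  0.18 -3.39]
-14 False [-13.98   0.    -1.19] [-0.    0.27 -3.08]
-12 False [-11.97  -0.03  -1.22] [ 0.12  0.22 -3.18]
-10 False [-9.99 -0.01 -1.22] [ 0.35 -0.05 -3.21]
-8 False [-7.96  0.01 -1.18] [-0.27 -0.11 -3.2 ]
-7 False [-7.    0.01 -1.2 ] [ 0.09  0.47 -3.59]
33.4
```

```bash
python3 - <<'E'
from workcell import *
from h import *
wsnap("w7");s=snapshot("side")["pixels"][:,:,::-1]
g=lambda i,x,y:cv2.resize(cv2.convertScaleAbs(i[y:y+h_,x:x+w_],alpha=1.8,beta=10),(400,300),interpolation=cv2.INTER_CUBIC)
w_,h_=200,150
a=[g(cv2.imread(f"pics/{n}.png"),222,180) for n in("w6","w7")]
w_,h_=80,60
b=[g(cv2.imread("pics/s6.png"),290,160),g(s,290,160)]
cv2.imwrite("pics/m7.png",np.vstack([np.hstack(a),np.hstack(b)]))
E
```

View pics/m7.png

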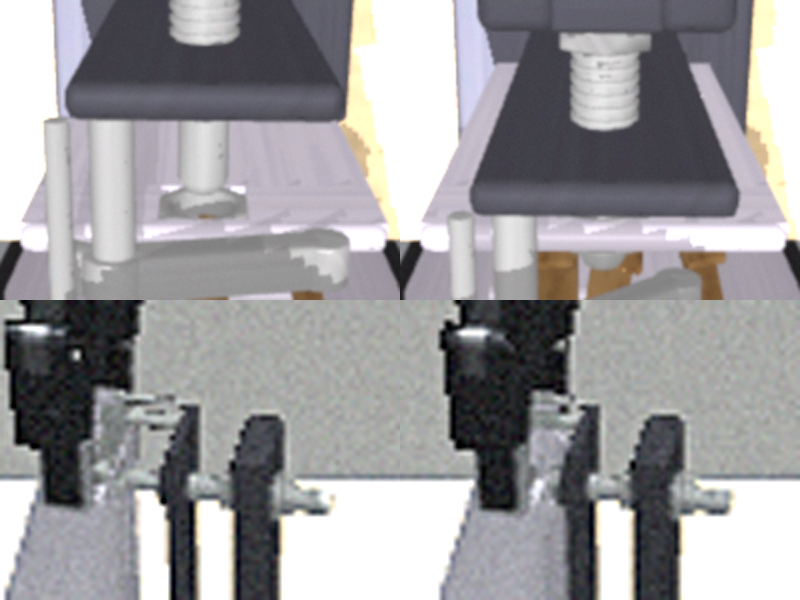

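In w6 the bar lies raised on the plate's top edge, its tip at (330,245). In w7 the peg has come through the eye, its tip at (605,258), and the bar has dropped in front of the plate. Now press home.

```bash
cat > push.py <<'E'
from workcell import *
from h import *
def push(x,step,lim,coarse=.6,z=-1.2):
    s=np.sign(step);f0=F(8)[0];f=0
    while abs(x)<40:
        x+=step*(coarse if f<1.2 else .3);go([x,0,z],speed=8);dwell(.03);f=-(F(4)[0]-f0)*s
        if f>.9:print(round(x,2),eye(),round(f,2))
        if f>6.8 or s*x>s*lim:break
    dwell(.35);print("held",x,eye(),F(5),f0,read_time());return x
E
python3 -c "
from push import *
np.save('x.npy',push(-7,1,4))"
```

```text
-3.4 [-3.61  0.02 -1.25] 1.81
-3.1 [-3.54  0.04 -1.28] 4.99
-2.8 [-3.48  0.02 -1.26] 6.52
-2.5 [-3.45  0.03 -1.26] 7.84
held -2.500000000000002 [-3.46  0.05 -1.28] [-7.79 -0.9   0.26] 0.16 37.2167
```

```bash
python3 -c "
from push import *
go([-4.2,0,-1.2],speed=8);dwell(.1);print(F(5),eye())
s=go([-14,0,-1.2],speed=15,max_force=4);print(s,eye(),F(5))
np.save('x.npy',push(-14,-1,-22) if not s else 0)"
```

```text
[-0.35 -0.32 -3.41] [-3.91 -0.05 -1.14]
False [-13.95  -0.    -1.14] [-0.19  0.05 -3.06]
-16.4 [-16.23  -0.04  -1.13] 1.06
-17.0 [-16.38  -0.17  -0.93] 5.53
-17.3 [-16.42  -0.19  -0.84] 6.16
-17.6 [-16.47  -0.24  -0.73] 6.86
held -17.6 [-16.45  -0.26  -0.73] [ 6.65 -0.83 -4.95] -0.08 41.6583
```

The latch holds at 6.7 N. Next I go back to near home, lower onto the peg, release and rise.

```bash
python3 -c "
from push import *
go([-12,0,-1.2],speed=20);go([-4.2,0,-1.2],speed=15,max_force=5);dwell(.1);print(F(5),eye())
for z in(-1.8,-2.4,-2.7,-3.0,-3.3,-3.6):
    go([-4.0,0,z],speed=8);dwell(.05);f=F(5);print(z,eye(),f)
    if f[2]>-1.6:break
gripper_to(85);dwell(.2);print(read_finger_gap(),F(5),eye())
p=np.array(read_tcp_pos());print(move_l(p+[0,0,130],speed=80,max_force=4));dwell(1);print(F(5),eye(),read_time())
s=wsnap('w8');cv2.imwrite('pics/s8.png',snapshot('side')['pixels'][:,:,::-1])
"
```

```text
[ 0.05 -0.22 -3.29] [-4.28  0.01 -1.23]
-1.8 [-4.02  0.02 -1.81] [-0.23  0.25 -3.12]
-2.4 [-3.99  0.02 -2.38] [ 0.23 -0.09 -3.04]
-2.7 [-3.97  0.   -2.67] [-0.29 -0.18 -3.16]
-3.0 [-4.01  0.   -3.  ] [ 0.26  0.15 -3.37]
-3.3 [-4.  -0.  -3.3] [-0.28  0.43 -3.3 ]
-3.6 [-3.97  0.01 -3.46] [-0.81  0.2  -2.3 ]
85.07936917813586 [-0.53 -0.02  0.33] [-3.98 -0.01 -3.57]
False
[0.3  0.17 0.08] [-3.9900e+00 -2.0000e-02  1.2641e+02] 48.7417
```

Released with no residual force. A quick numeric check that the caddy hangs still and in place, then hand in.

```bash
python3 - <<'E'
from workcell import *
import cv2,numpy as np
a=cv2.imread("pics/s8.png",0)[160:270,285:345].astype(int);b=cv2.cvtColor(snapshot("side")["pixels"],cv2.COLOR_RGB2GRAY)[160:270,285:345].astype(int)
c=cv2.imread("pics/side0.png",0)[160:270,285:345].astype(int)
print("motion",(abs(a-b)>40).sum(),"caddy area px",(abs(b-c)>40).sum())
ys,xs=np.nonzero(abs(b-c)>40);print(xs.min()+285,xs.max()+285,ys.min()+160,ys.max()+160)
if (abs(a-b)>40).sum()<20 and (abs(b-c)>40).sum()>500: print(job_done())
E
```

```text
motion 0 caddy area px 1583
285 344 178 269
the job is handed in; nothing more can be done
None
```

The caddy hangs from the peg behind the shut keeper bar. It was pressed home at 7.8 N, the latch held a pull of about 6.7 N, and the job was handed in at about 49 s with no verdict shown; after letting go I only checked that nothing near the stand was moving.

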